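# Pack the paint set and snap its clip cover shut

## Robot

A 7-joint arm with a two-finger parallel gripper is mounted at the origin on the work surface. World frame = base frame: x ahead of the robot, y to its left, z up, the work surface at z = 0. Lengths are in m, angles in rad, forces in N, time in s.
With the tool pointing down it reaches from about 0.425 to 0.925 m from the base axis. Payload 6.8 kg.
Tool frame: the origin (TCP) lies on the centre line of the jaws, within the pads' length; the fingertips stand 19 mm ahead of it and the grasp point (between the pads) is the TCP; z points along the fingers, y is the line along which they close (so a half turn about z gives the same grasp; the last joint's range is limited). The gripper opens to 85 mm and grips with 20 to 120 N. Pads are 22 mm wide; open, the fingers measure 114 mm over their backs; the gripper's body (76 mm by 85 mm) begins 54 mm behind the grasp point. The pads swing forward as they close: fully open they stand 13 mm farther back than shut.
Start: joints at [1.239, 0.477, 0.022, 1.555, -0.011, 1.109, -0.083], TCP at [0.15, -0.658, 0.25] pointing down, gripper open.
Joint ranges: [-2.96, 2.96], [-0.34, 2.1], [-1.41, 1.46], [0.24, 2.44], [-1.37, 4.51], [0.17, 1.92], [-2.96, 2.96]. Speed limits (rad/s): [2.39, 2.39, 3.14, 3.14, 3.14, 3.14, 3.14].

## Interface

Orientations are given as a rotation vector (axis times angle).
In Python, from bench import r gives the robot as it stands. The module is installed in compiled form; this text tells all that it offers.
- The arm moves only by the tool arm_command, never from a script. Its argument "rows" is a list of rows, each an object of numbers: "fingers": the opening, from -1 (shut) to 1 (fully open); "x", "y", "z": the shift along the tool's x, y, z in m; "ax", "ay", "az": the turn, a rotation vector about the tool's x, y, z in degrees. In form: [{"fingers": .., "x": .., "y": .., "z": .., "ax": .., "ay": .., "az": ..}, ...]. A call has 1 to 10 rows; each row shifts and turns the commanded pose from where the row before left it, along the tool's axes as they then stand; what a row does not reach is not made up. A row lasts 1/12 s, in which the tool goes at most 41.7 mm and 7.16 degrees, less where a joint would pass 70% of its speed; a pose out of reach is approached as far as the arm can. A call is refused whole if a number of a shift passes 0.0417 or a number of a turn 7.16, either way. A call with a gripper value outside its range is refused whole. The fingers move at their own pace and stop on an object; "grip_force" is the grip in N (left out, the last holds). Time passes only in rows, so rows that do not move let the fingers close. It gives the time, the measured TCP pose, the force, the opening and the grip force at its end, in the units of the state.
- r.get_obs(): the state, without advancing time (a new reading comes with each control period).
- r.grab_frame(name): name is "scene" or "top"; returns a dict with "frame" (400x640x3 uint8, red, green, blue), "depth" (400x640 float32, m along the optical axis (not along the pixel's ray), 0 where there is no reading), "K" (3x3 intrinsics, pixels), "world_from_camera" (4x4, takes a point from camera to world coordinates). Camera axes: x right, y down, z forward; pixel columns grow to the right and rows downward; lengths in m; the calibration is good to about 2 mm. A picture is of the moment at which its call begins.
- r.hand_in(): hands the job in; it is judged then, once.
The state is a dict: "clock": time; "joints": joint angles; "qvel": joint speeds; "tau": joint torques, N m; "tcp_pos": TCP position; "orientation": TCP orientation; "contact_force": force on the tool from outside, world axes, zero at the start; "moment": the same for the moment, N m; "grip_width": finger opening in m; "gripper_force": force on a finger pad.
Only numpy, scipy, OpenCV 4.12 (cv2) and the standard library are available. Lean on these libraries where they do the work, as an engineer would, in place of code of your own. Each camera call takes 0.05 s, during which the arm holds its last target. There are 200 camera calls.

## Task

Pack up the paint set: stand the loose paint jar upright in the tray's empty middle compartment and let go of it, then put the clip cover on the tray and press it down until both end catches snap over and it sits fully home all round. Finish while still pressing firmly down on the closed cover (about 10 N): do not let go or lift off at the end, and leave the cone, the glue bottle and the tape roll where they stand.

Things in the scene. Friction and masses are not known exactly. Their poses are not given: they have to be found in the camera images.
- tray: Grey plastic paint tray fixed to the table, open on top: outside 100 (its x) x 170 (its y, the long way) x 34 mm high, walls and floor 4 mm. Three compartments along y, the end ones full (fixed jars like the loose one, tops 58 mm above the table). Origin: centre of its underside, on the table; z up. Same turned half round. Outside each short end stands a springy catch, see nose_a and nose_b.
- tray_cell (a point): Centre of the floor of the tray's empty middle compartment, 4 mm above the table; tray's axes. The compartment is 92 mm along x and 51 mm along y inside; the outer walls are 34 mm and the two dividers 30 mm high above the table.
- nose_a (a point): Nose of the springy catch at the tray's +y end, 47 mm above the table; tray's axes. The catch is 34 mm wide (x), stands 53 mm above the table, outside the tray; its rounded nose (8 mm thick) points inward and gives outward by up to 8 mm, springing back.
- nose_b (a point): Nose of the like catch at the tray's -y end.
- jar_mid (a point): Loose paint jar, white with a green screw cap, a plain upright cylinder 38 mm wide and 54 mm tall, 50 to 100 g. This point is its centre, 27 mm above its foot; z is its upright axis. Standing in the tray the point is 31 mm above the table.
- cover_grip (a point): Centre of the upright grip bar in the middle of the top of the loose white plastic clip cover (about 220 g). The bar is 16 (cover's x) x 70 (y) x 30 mm high: its flat top is 15 mm above this point, the cover's top plate 15 mm below. The plate is 100 (x) x 170 (y) mm. This point is 73 mm above the table at the start and 83 mm above it with the cover home on the tray.
- cover_edge (a point): Centre of the cover in the plane of the bottom edge of its side walls, 49 mm below the grip bar's centre; cover's axes. Home, the edge lies on the tray's rim, 34 mm above the table. Set on the tray but not pressed, the cover rests on the catches' noses 15 mm higher. About 8 to 15 N straight down spreads them; about half-way the force drops suddenly and the cover falls home.
- cover: The clip cover, standing open side down on four corner guide pegs (9 mm wide, tapered ends) that reach 24 mm below its walls and fit inside the tray's corners with 1.5 mm play. Origin midway between the peg tips, 73 mm below the grip bar's centre; y the long way, to be lined up with the tray's y (either way round), z up.
- foam_cone: White foam cone, 76 mm wide at the foot, 168 mm tall; origin at the centre of its foot. Leave alone.
- glue_bottle: White glue bottle with a green cap, 64 mm wide, 150 mm tall; origin at the centre of its foot. Leave alone.
- tape_roll: Roll of paper tape lying flat, 90 mm wide, 24 mm high; origin at the centre of its underside. Leave alone.
Not all that is in view belongs to the job. What is shaped like the part that bears jar_mid but red is not meant.

How it is judged:
On the way, in this order (a step that is already met when the one before it is completed fails the run):
1. the jar stands upright in the middle compartment, let go (x of jar_mid in the frame of tray between -0.03 and 0.03 m and y of jar_mid in the frame of tray between -0.02 and 0.02 m and z of jar_mid in the frame of tray between 0.026 and 0.036 m and angle between jar_mid's own z axis and vertical below 0.15 rad and contact force between the fingers and jar below 0.1 N), for 0.2 s.
2. the cover is snapped fully home over both catches (x of cover_edge in the frame of tray between -0.004 and 0.004 m and y of cover_edge in the frame of tray between -0.004 and 0.004 m and z of cover_edge in the frame of tray between 0.03 and 0.0365 m and angle between cover_edge's own z axis and vertical below 0.03 rad and angle between the y axis of cover_edge and the y axis of tray, either way round below 0.06 rad), for 0.2 s.
At the end, for the whole second after the job is handed in: Jar upright (0.15 rad) in the middle compartment; cover at rest and snapped home: edge within 2.5 mm of the tray's rim, level to 0.03 rad, centred to 4 mm, lined up to 0.06 rad; and the robot still presses it, so that it bears on the tray with over 8 N, weight included (all of step 2 and x of jar_mid in the frame of tray between -0.03 and 0.03 m and y of jar_mid in the frame of tray between -0.02 and 0.02 m and z of jar_mid in the frame of tray between 0.026 and 0.036 m and angle between jar_mid's own z axis and vertical below 0.15 rad and contact force between cover and tray above 8 N and contact force between any of the fingers, the arm and cover above 2 N and linear speed of cover below 0.02 m/s); the arm keeps its last pose, push and grip.
It fails at once if a bystander is knocked or moved more than 30 mm (distance of any of foam_cone, glue_bottle, tape_roll from where it was at the start of the episode above 0.03 m).
It also fails if it takes over 69 s, if anything falls off the work surface, if the arm or the gripper's body presses on something with over 40 N, if the wrist force passes 120 N, or if a joint passes its speed limit or range.

## Working session

There is one attempt and no reset: what is moved stays moved. The work goes in short steps, Python scripts to look and compute and a tool call to move; the robot and the scene stay as the last step left them, time stands still between calls to the robot, and variables do not carry over. Pictures are saved under pics/ and viewed, at most 10 in all, crops included, and the job is handed in when it is done.

Besides the shell and the picture viewer there is one more tool, called after "Emit:" as name([rows], argument=value, ...), one row to a line, values as JSON. arm_command: Moves the arm, as the interface text tells. Its arguments: {"type":"object","properties":{"rows":{"type":"array"},"grip_force":{"type":"number"}},"required":["rows"]}

```bash
mkdir -p pics
python3 - <<'E'
from bench import r
import cv2,numpy as np
o=r.get_obs(); print(o)
for n in("scene","top"):
    f=r.grab_frame(n); cv2.imwrite(f"pics/{n}0.png",f["frame"][:,:,::-1]); np.savez(f"{n}0.npz",**f); print(n,f["K"],f["world_from_camera"])
E
```

```text
{'clock': 0.0, 'joints': array([ 1.23889607,  0.47781477,  0.02233185,  1.55644427, -0.01151816,
        1.10930293, -0.08308047]), 'qvel': array([-0.0005762 ,  0.00126067, -0.00073256, -0.00107662,  0.00076925,
        0.00060591,  0.00214054]), 'tau': array([ 7.21447268e-04, -5.96455836e+01,  1.60916727e+00, -2.81193835e+01,
        1.27077903e-02,  9.23201675e-03,  4.02650210e-05]), 'tcp_pos': array([ 0.14968141, -0.65762399,  0.24931873]), 'orientation': array([-3.12013540e+00, -3.50671526e-01,  5.05665435e-04]), 'contact_force': array([ 0.26583201,  0.5792736 , -0.25389718]), 'moment': array([ 0.01427431,  0.05829459, -0.01181503]), 'gripper_force': 0.0, 'grip_width': 0.08514275049669205}
scene [[419.27433038   0.         322.88541205]
 [  0.         419.27433038 195.79554866]
 [  0.           0.           1.        ]] [[-0.3903953   0.70628439 -0.59055386  1.27796822]
 [ 0.92055608  0.29043489 -0.26119741  0.27506225]
 [-0.01296221 -0.64560819 -0.7635588   0.89602426]
 [ 0.          0.          0.          1.        ]]
top [[383.7558345    0.         314.76133664]
 [  0.         383.7558345  206.06191975]
 [  0.           0.           1.        ]] [[ 0.07169682 -0.9739738   0.21502234  0.42305074]
 [-0.99741644 -0.06904341  0.01983572 -0.00305577]
 [-0.0044736  -0.21588897 -0.97640767  1.01858668]
 [ 0.          0.          0.          1.        ]]
```

View pics/scene0.png

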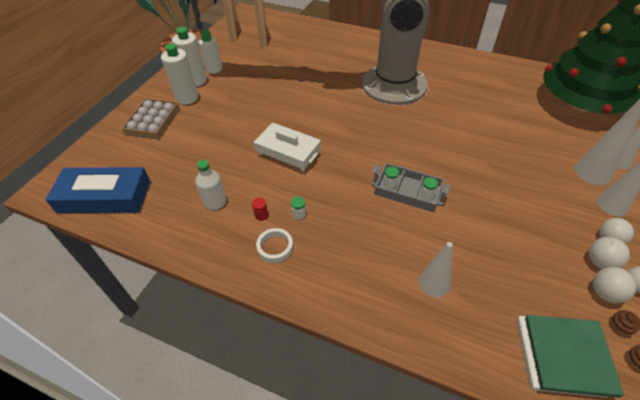

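View pics/top0.png

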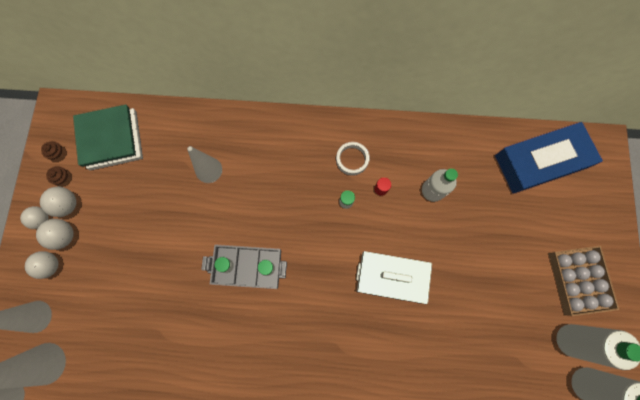

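The scene view shows the cover (287,145), tray (410,187), red jar (260,209), green-capped jar (298,208), tape (275,245), cone (437,268) and glue bottle (210,186). In the top view the candidates are the jar with a green cap at (347,198), the red one at (383,185), and the fixed jars at (222,265) and (265,268) in the tray. The loose white, green-capped jar at (347,198) fits the description. I'll confirm it in a crop while measuring.

```bash
cat > h.py <<'E'
import numpy as np, cv2
def load(n,k=0): return dict(np.load(f"{n}{k}.npz"))
def cloud(f):
    d=f["depth"]; v,u=np.mgrid[:d.shape[0],:d.shape[1]]; K=f["K"]
    p=np.stack([(u-K[0,2])*d/K[0,0],(v-K[1,2])*d/K[1,1],d],-1)
    T=f["world_from_camera"]; return p@T[:3,:3].T+T[:3,3]
def ray(f,uv):
    K=f["K"];T=f["world_from_camera"]
    d=T[:3,:3]@np.linalg.solve(K,[uv[0],uv[1],1.]); return T[:3,3],d
def onplane(f,uv,z):
    o,d=ray(f,uv); return o+d*(z-o[2])/d[2]
def tri(a,ua,b,ub):
    o1,d1=ray(a,ua);o2,d2=ray(b,ub)
    s=np.linalg.lstsq(np.stack([d1,-d2],1),o2-o1,rcond=None)[0]
    p,q=o1+s[0]*d1,o2+s[1]*d2; return (p+q)/2,np.linalg.norm(p-q)
def blobs(m,amin=15):
    n,l,s,c=cv2.connectedComponentsWithStats(m.astype(np.uint8)); return [(c[i].round(1),s[i,4],l==i) for i in range(1,n) if s[i,4]>=amin]
def green(f):
    h=cv2.cvtColor(f["frame"],cv2.COLOR_RGB2HSV); return (abs(h[...,0].astype(int)-65)<20)&(h[...,1]>120)&(h[...,2]>60)
E
python3 - <<'E'
from h import *
S,T=load("scene"),load("top")
a=cv2.resize(S["frame"][150:250,180:340],None,fx=4,fy=4,interpolation=cv2.INTER_CUBIC)
b=cv2.resize(T["frame"][130:230,310:470],None,fx=4,fy=4,interpolation=cv2.INTER_CUBIC)[:,:]
cv2.imwrite("pics/crop.png",cv2.resize(np.vstack([a,b]),(480,600))[:,:,::-1])
for n,f in(("S",S),("T",T)):
    P=cloud(f); print(n,"table",np.median(P[200:240,480:520].reshape(-1,3),0) if n=="S" else np.median(P[320:350,250:450,2]))
    for c,A,m in blobs(green(f)):
        p=P[m]; print(" green",c,A,np.median(p,0).round(4),p[:,2].max().round(4))
    # white / grey low saturation things, above table, by xy clusters
    hi=(P[...,2]>0.015)&(P[...,2]<0.2)&(f["depth"]>0)&(P[...,0]>0.3)&(P[...,0]<0.85)&(abs(P[...,1])<.45)
    for c,A,m in blobs(hi,60):
        p=P[m]; print(" obj",c,A,p.min(0).round(3),p.max(0).round(3))
E
```

```text
S table [ 0.48243222  0.43420569 -0.00076346]
 green [182.   32.2] 96 [ 0.2606 -0.673   0.1948] 0.2027
 green [205.6  35.1] 80 [ 0.1721 -0.6522  0.1424] 0.896
 green [171.1  49.2] 103 [ 0.36   -0.6431  0.1955] 0.2035
 green [202.7 165.3] 86 [ 0.7223 -0.2979  0.1489] 0.896
 green [391.4 171.8] 121 [0.4783 0.1287 0.0567] 0.896
 green [430.1 182.8] 124 [0.4776 0.2363 0.0571] 0.0619
 green [297.6 202.7] 111 [ 0.6739 -0.0645  0.0535] 0.058
 obj [287.2 145.1] 1859 [ 0.417 -0.286  0.019] [ 0.532 -0.103  0.091]
 obj [208.9 184.8] 954 [ 0.69  -0.33   0.015] [ 0.751 -0.269  0.153]
 obj [410.6 184.2] 1370 [0.421 0.095 0.015] [0.529 0.285 0.062]
 obj [375.8 170.4] 76 [0.457 0.076 0.016] [0.492 0.093 0.056]
 obj [259.  206.7] 257 [ 0.691 -0.181  0.015] [ 0.731 -0.142  0.058]
 obj [297.6 205.6] 251 [ 0.652 -0.086  0.015] [ 0.689 -0.049  0.058]
 obj [273.7 243.4] 410 [ 0.745 -0.122  0.015] [ 0.835 -0.033  0.028]
 obj [438.4 270.7] 1050 [0.722 0.283 0.015] [0.768 0.351 0.168]
T table 0.00044365177152072555
 green [450.5 174.7] 106 [ 0.7126 -0.2993  0.1499] 0.1532
 green [347.2 196.5] 114 [ 0.6664 -0.0651  0.0538] 0.0585
 green [221.6 264.1] 154 [0.4711 0.2365 0.0583] 0.0617
 green [262.5 266.3] 76 [0.4732 0.1345 0.0582] 0.0633
 green [632.4 351.7] 212 [ 0.3496 -0.6437  0.2003] 1.0186
 obj [352.3 158.2] 341 [ 0.74  -0.119  0.015] [ 0.83  -0.031  0.028]
 obj [203.2 164.7] 686 [0.692 0.285 0.015] [0.756 0.35  0.169]
 obj [439.9 184.2] 793 [ 0.68  -0.329  0.016] [ 0.74  -0.267  0.153]
 obj [382.4 186.1] 212 [ 0.687 -0.175  0.016] [ 0.724 -0.139  0.059]
 obj [346.6 199. ] 204 [ 0.646 -0.083  0.015] [ 0.682 -0.046  0.059]
 obj [246.1 266.2] 1195 [0.42  0.079 0.015] [0.521 0.268 0.063]
 obj [393.6 277.5] 2944 [ 0.412 -0.282  0.021] [ 0.527 -0.1    0.092]
 obj [205.5 263.7] 113 [0.453 0.27  0.015] [0.487 0.289 0.057]
```

View pics/crop.png

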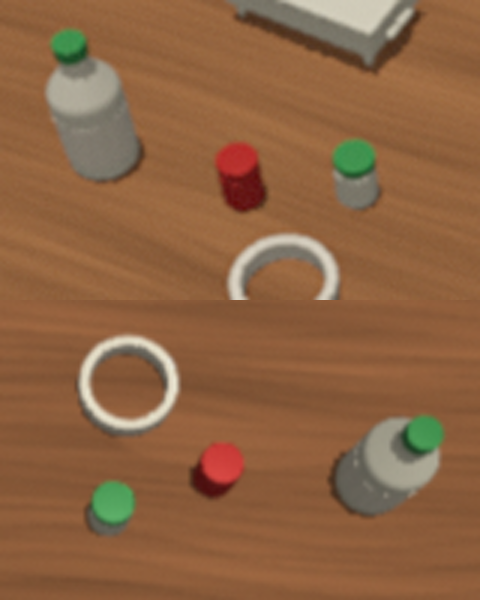

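The crop confirms that the white jar with a green cap (scene 298,208 / top 347,198) is the one to take, standing upright; the neighbour is plain red. Next I'll measure precise flat-top fits in both views.

Run:
```python
from h import *
S,T=load("scene"),load("top"); ps={}
def inv(f,p):
    M=np.linalg.inv(f["world_from_camera"]); c=M[:3,:3]@p+M[:3,3]; q=f["K"]@c; return q[:2]/q[2]
def rect(m,f,z):   # outline rect of mask, cast on plane z
    c=max(cv2.findContours(m.astype(np.uint8),0,1)[0],key=cv2.contourArea)[:,0]
    w=np.array([onplane(f,u,z)[:2] for u in c])
    (cx,cy),(a,b),t=cv2.minAreaRect((w*1000).astype(np.float32)); 
    B=cv2.boxPoints(((cx,cy),(a,b),t)); e=B[1]-B[0]; g=B[2]-B[1]; L=e if np.hypot(*e)>np.hypot(*g) else g
    return np.r_[cx,cy,sorted((a,b)),np.degrees(np.arctan2(L[1],L[0]))%180].round(1)
for n,f in(("S",S),("T",T)):
    P=cloud(f);Z=P[...,2]; box=lambda x0,x1,y0,y1:(P[...,0]>x0)&(P[...,0]<x1)&(P[...,1]>y0)&(P[...,1]<y1)
    g=green(f)
    for k,b,z in(("jar",box(.63,.7,-.1,-.03),.054),("A",box(.44,.51,.2,.27),.058),("B",box(.44,.51,.1,.17),.058)):
        m=b&(Z>z-.004)&(g); c=np.argwhere(m).mean(0)[::-1]; ps[n,k]=c
        e=rect(m,f,z); print(n,k,m.sum(),"z",np.median(Z[m]).round(4),"onplane",onplane(f,c,z).round(4),e)
    m=box(.39,.56,-.32,-.07)&(Z>.052)&(Z<.064); print(n,"plate z",np.median(Z[m]).round(4)); 
    m=box(.39,.56,-.32,-.07)&(Z>.052); 
    m2=box(.39,.56,-.32,-.07)&(Z>.052)&(Z<.064)
    p=(P[m2][:,:2]*1000).astype(np.float32); print(n,"plate rect 3d",cv2.minAreaRect(p))
    m3=box(.39,.56,-.32,-.07)&(Z>.083); p=(P[m3][:,:2]*1000).astype(np.float32); print(n,"bar",np.median(Z[m3]).round(4),cv2.minAreaRect(p),P[m3].mean(0).round(4),rect(m3,f,.088))
    m4=box(.40,.55,.06,.3)&(Z>.026)&(Z<.038); p=(P[m4][:,:2]*1000).astype(np.float32); print(n,"rim",np.median(Z[m4]).round(4),cv2.minAreaRect(p))
    for nm,bb in(("noseA",box(.43,.53,.263,.3)),("noseB",box(.43,.53,.06,.1))):
        m5=bb&(Z>.046)&(Z<.06); print(n,nm,m5.sum(),P[m5].mean(0).round(4))
    ps[n,"bar"]=np.argwhere(m3).mean(0)[::-1]
for k in("jar","A","B","bar"): p,e=tri(S,ps["S",k],T,ps["T",k]); print(k,p.round(4),"gap",e.round(4))
```

```text
S jar 102 z 0.0537 onplane [ 0.6722 -0.0652  0.054 ] [672.1 -64.   30.9  31.1 115.7]
S A 108 z 0.0574 onplane [0.4777 0.2353 0.058 ] [477.6 235.5  32.4  33.6 112.3]
S B 106 z 0.0569 onplane [0.4775 0.1273 0.058 ] [476.8 127.2  34.3  37.1 145. ]
S plate z 0.0575
S plate rect 3d ((473.3633117675781, -194.6234588623047), (171.86424255371094, 105.82908630371094), 83.69011688232422)
S bar 0.087 ((474.94512939453125, -195.06204223632812), (71.32806396484375, 19.216711044311523), 82.22549438476562) [ 0.4753 -0.1943  0.087 ] [ 477.7 -193.8   20.8   69.9   84.4]
S rim 0.0317 ((474.235107421875, 181.18545532226562), (105.85938262939453, 193.74330139160156), 0.037223149091005325)
S noseA 66 [0.4759 0.2765 0.0511]
S noseB 58 [0.4767 0.0848 0.0513]
T jar 118 z 0.0538 onplane [ 0.666  -0.0654  0.054 ] [666.7 -64.9  29.3  31.2  94. ]
T A 153 z 0.0583 onplane [0.4712 0.2367 0.058 ] [471.3 236.9  29.5  33.   94.1]
T B 76 z 0.0582 onplane [0.4728 0.1347 0.058 ] [472.5 135.6  18.2  30.2 171.4]
T plate z 0.0581
T plate rect 3d ((469.6677551269531, -192.52085876464844), (170.78155517578125, 100.17079162597656), 84.24549102783203)
T bar 0.0879 ((469.6348571777344, -191.81356811523438), (68.85533142089844, 15.933728218078613), 84.44160461425781) [ 0.4695 -0.1918  0.0878] [ 469.4 -191.3   15.9   69.5   84.7]
T rim 0.0331 ((470.66668701171875, 183.25912475585938), (100.18143463134766, 169.95425415039062), 0.20205877721309662)
T noseA 105 [0.4693 0.2792 0.0516]
T noseB 96 [0.4711 0.0872 0.0523]
jar [ 0.6678 -0.0666  0.0482] gap 0.0018
A [0.4718 0.2365 0.0526] gap 0.0031
B [0.4741 0.1308 0.0563] gap 0.0084
bar [ 0.4704 -0.1948  0.0823] gap 0.004
```

Emit:
arm_command([
  {"fingers":0.4,"az":-7.1},
  {"fingers":0.4,"az":-7.1},
  {"fingers":0.4,"az":-7.1},
  {"fingers":0.4,"az":-7.1},
  {"fingers":0.4,"az":-7.1},
  {"fingers":0.4,"az":-7.1},
  {"fingers":0.4,"az":-7.1},
  {"fingers":0.4,"az":-7.1},
  {"fingers":0.4,"az":-7.1},
  {"fingers":0.4,"az":-7.1},
])

```text
validation failed for argument at $.ro...
```

Emit:
arm_command([
  {"fingers":0.4,"az":-6.2},
  {"fingers":0.4,"x":0.031,"y":0.027},
  {"fingers":0.4,"x":0.031,"y":0.027},
  {"fingers":0.4,"x":0.031,"y":0.027},
  {"fingers":0.4,"x":0.031,"y":0.027},
  {"fingers":0.4,"x":0.031,"y":0.027},
  {"fingers":0.4,"x":0.031,"y":0.027},
  {"fingers":0.4,"x":0.031,"y":0.027},
  {"fingers":0.4,"x":0.031,"y":0.027},
  {"fingers":0.4,"x":0.031,"y":0.027},
])

```text
validation failed for argument at $.ro...
```

Emit:
arm_command([
  {"fingers":0.4,"x":0.031,"y":0.027},
  {"fingers":0.4,"x":0.031,"y":0.027},
  {"fingers":0.4,"x":0.031,"y":0.027},
  {"fingers":0.4,"x":0.031,"y":0.027},
  {"fingers":0.4,"x":0.031,"y":0.027},
  {"fingers":0.4,"x":0.031,"y":0.027},
  {"fingers":0.4,"x":0.031,"y":0.027},
  {"fingers":0.4,"x":0.031,"y":0.027},
  {"fingers":0.4,"x":0.031,"y":0.027},
  {"fingers":0.4},
])

```text
validation failed for argument at $.ro...
```

```bash
cat > plan.py <<'E'
import sys,numpy as np
from scipy.spatial.transform import Rotation as R
from bench import r
o=r.get_obs(); M=R.from_rotvec(o["orientation"]).as_matrix()
print("t",round(o["clock"],2),"tcp",o["tcp_pos"].round(4),"yaw(y)",np.degrees(np.arctan2(M[1,1],M[0,1])).round(2),"zaxis",M[:,2].round(4),"F",o["contact_force"].round(1),"w",round(o["grip_width"],4),"j",o["joints"].round(2))
if len(sys.argv)>1:
    x,y,z,a=map(float,sys.argv[1:]); t=np.radians(a)
    T=np.array([[-np.sin(t),np.cos(t),0],[np.cos(t),np.sin(t),0],[0,0,-1.]]).T
    az=np.degrees((R.from_matrix(M).inv()*R.from_matrix(T)).as_rotvec())
    print("turn",az.round(2),"then shift",(T.T@(np.array([x,y,z])-o["tcp_pos"])).round(4),"or unrotated",(M.T@(np.array([x,y,z])-o["tcp_pos"])).round(4))
E
sed -i 's/^    T=.*/    T=np.array([[-np.sin(t),np.cos(t),0],[np.cos(t),np.sin(t),0],[0,0,-1.]])/' plan.py
python3 plan.py 0.668 -0.0655 0.037 0
```

```text
t 0.1 tcp [ 0.1497 -0.6577  0.2494] yaw(y) -77.18 zaxis [-4.0e-04  1.6e-03 -1.0e+00] F [ 0.3 -0.4  0.5] w 0.0854 j [ 1.24  0.48  0.02  1.56 -0.01  1.11 -0.08]
turn [-8.000e-02 -6.000e-02 -7.718e+01] then shift [0.5922 0.5183 0.2124] or unrotated [ 0.6368 -0.4621  0.2131]
```

Emit:
arm_command([
  {"fingers":0.4,"x":0,"y":0,"z":0,"ax":0,"ay":0,"az":-7.1},
  {"fingers":0.4,"x":0,"y":0,"z":0,"ax":0,"ay":0,"az":-7.1},
  {"fingers":0.4,"x":0,"y":0,"z":0,"ax":0,"ay":0,"az":-7.1},
  {"fingers":0.4,"x":0,"y":0,"z":0,"ax":0,"ay":0,"az":-7.1},
  {"fingers":0.4,"x":0,"y":0,"z":0,"ax":0,"ay":0,"az":-7.1},
  {"fingers":0.4,"x":0,"y":0,"z":0,"ax":0,"ay":0,"az":-7.1},
  {"fingers":0.4,"x":0,"y":0,"z":0,"ax":0,"ay":0,"az":-7.1},
  {"fingers":0.4,"x":0,"y":0,"z":0,"ax":0,"ay":0,"az":-7.1},
  {"fingers":0.4,"x":0,"y":0,"z":0,"ax":0,"ay":0,"az":-7.1},
  {"fingers":0.4,"x":0,"y":0,"z":0,"ax":0,"ay":0,"az":-7.1},
])

```text
clock: 0.93
tcp_pos: [0.1497, -0.6579, 0.2497]
orientation: [-2.331, -2.105, -0.001]
contact_force: [0.6, 0.7, -0.6]
grip_width: 0.0598
gripper_force: 0.0
```

Emit:
arm_command([
  {"fingers":0.4,"x":0,"y":0,"z":0,"ax":0,"ay":0,"az":-6.2},
  {"fingers":0.4,"x":0.031,"y":0.027,"z":0,"ax":0,"ay":0,"az":0},
  {"fingers":0.4,"x":0.031,"y":0.027,"z":0,"ax":0,"ay":0,"az":0},
  {"fingers":0.4,"x":0.031,"y":0.027,"z":0,"ax":0,"ay":0,"az":0},
  {"fingers":0.4,"x":0.031,"y":0.027,"z":0,"ax":0,"ay":0,"az":0},
  {"fingers":0.4,"x":0.031,"y":0.027,"z":0,"ax":0,"ay":0,"az":0},
  {"fingers":0.4,"x":0.031,"y":0.027,"z":0,"ax":0,"ay":0,"az":0},
  {"fingers":0.4,"x":0.031,"y":0.027,"z":0,"ax":0,"ay":0,"az":0},
  {"fingers":0.4,"x":0.031,"y":0.027,"z":0,"ax":0,"ay":0,"az":0},
  {"fingers":0.4,"x":0.031,"y":0.027,"z":0,"ax":0,"ay":0,"az":0},
])

```text
clock: 1.77
tcp_pos: [0.3934, -0.3773, 0.2501]
orientation: [-2.221, -2.221, 0.0]
contact_force: [1.6, -0.4, 0.7]
grip_width: 0.06
gripper_force: 0.0
```

Emit:
arm_command([
  {"fingers":0.4,"x":0.031,"y":0.027,"z":0,"ax":0,"ay":0,"az":0},
  {"fingers":0.4,"x":0.031,"y":0.027,"z":0,"ax":0,"ay":0,"az":0},
  {"fingers":0.4,"x":0.031,"y":0.027,"z":0,"ax":0,"ay":0,"az":0},
  {"fingers":0.4,"x":0.031,"y":0.027,"z":0,"ax":0,"ay":0,"az":0},
  {"fingers":0.4,"x":0.031,"y":0.027,"z":0,"ax":0,"ay":0,"az":0},
  {"fingers":0.4,"x":0.031,"y":0.027,"z":0,"ax":0,"ay":0,"az":0},
  {"fingers":0.4,"x":0.031,"y":0.027,"z":0,"ax":0,"ay":0,"az":0},
  {"fingers":0.4,"x":0.031,"y":0.027,"z":0,"ax":0,"ay":0,"az":0},
  {"fingers":0.4,"x":0.031,"y":0.027,"z":0,"ax":0,"ay":0,"az":0},
  {"fingers":0.4,"x":0,"y":0,"z":0,"ax":0,"ay":0,"az":0},
])

```text
clock: 2.6
tcp_pos: [0.6394, -0.0897, 0.2502]
orientation: [-2.207, -2.232, -0.01]
contact_force: [0.7, 1.6, 0.1]
grip_width: 0.0601
gripper_force: 0.0
```

```bash
python3 plan.py 0.668 -0.0655 0.037 0
```

```text
t 2.6 tcp [ 0.6394 -0.0897  0.2502] yaw(y) 0.65 zaxis [ 0.0027  0.0065 -1.    ] F [0.7 1.6 0.1] w 0.0601 j [ 0.42  0.48 -0.53  1.6   0.25  1.13 -0.15]
turn [ 0.16 -0.37  0.65] then shift [0.0242 0.0286 0.2132] or unrotated [0.0225 0.0283 0.2134]
```

Emit:
arm_command([
  {"fingers":0.4,"x":0.022,"y":0.028,"z":0,"ax":0,"ay":0,"az":0},
  {"fingers":0.4,"x":0,"y":0,"z":0.03,"ax":0,"ay":0,"az":0},
  {"fingers":0.4,"x":0,"y":0,"z":0.03,"ax":0,"ay":0,"az":0},
  {"fingers":0.4,"x":0,"y":0,"z":0.03,"ax":0,"ay":0,"az":0},
  {"fingers":0.4,"x":0,"y":0,"z":0.03,"ax":0,"ay":0,"az":0},
  {"fingers":0.4,"x":0,"y":0,"z":0,"ax":0,"ay":0,"az":0},
  {"fingers":0.4,"x":0,"y":0,"z":0,"ax":0,"ay":0,"az":0},
  {"fingers":0.4,"x":0,"y":0,"z":0,"ax":0,"ay":0,"az":0},
])

```text
clock: 3.27
tcp_pos: [0.6645, -0.078, 0.1319]
orientation: [2.22, 2.221, 0.002]
contact_force: [-0.5, 0.5, 0.0]
grip_width: 0.0599
gripper_force: 0.0
```

```bash
python3 plan.py 0.668 -0.0655 0.037 0
python3 - <<'E'
from bench import r
import cv2,numpy as np
for n in("scene","top"):
    f=r.grab_frame(n); np.savez(f"{n}1.npz",**f)
    c=f["frame"][100:260,250:410] if n=="top" else f["frame"][90:250,220:380]
    cv2.imwrite(f"pics/{n}1.png",cv2.resize(c,None,fx=3,fy=3)[:,:,::-1])
E
```

```text
t 3.27 tcp [ 0.6645 -0.078   0.1319] yaw(y) 0.02 zaxis [ 1.8e-03  2.0e-04 -1.0e+00] F [-0.5  0.5  0. ] w 0.0599 j [ 0.36  0.63 -0.48  1.64  0.34  0.95 -0.24]
turn [ 0.1  -0.01  0.02] then shift [0.0125 0.0035 0.0949] or unrotated [0.0125 0.0034 0.0949]
```

View pics/scene1.png

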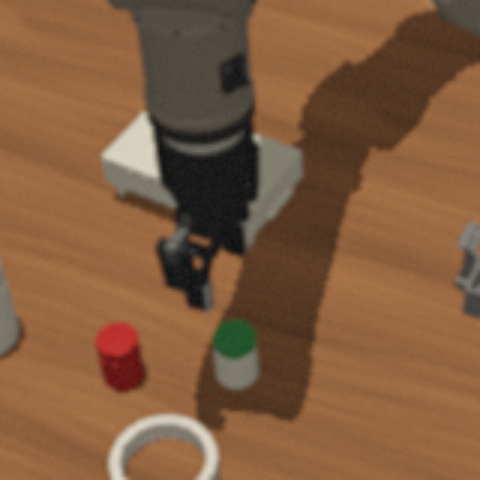

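The crop shows the gripper above and slightly left of the jar, with the green cap at crop (236,338) and the red jar clear at (120,355). I'll descend and grip.

Emit:
arm_command([
  {"fingers":0.4,"x":0.0125,"y":0.0035,"z":0,"ax":0,"ay":0,"az":0},
  {"fingers":0.4,"x":0,"y":0,"z":0.02,"ax":0,"ay":0,"az":0},
  {"fingers":0.4,"x":0,"y":0,"z":0.02,"ax":0,"ay":0,"az":0},
  {"fingers":0.4,"x":0,"y":0,"z":0.02,"ax":0,"ay":0,"az":0},
  {"fingers":0.4,"x":0,"y":0,"z":0.02,"ax":0,"ay":0,"az":0},
  {"fingers":0.4,"x":0,"y":0,"z":0.015,"ax":0,"ay":0,"az":0},
  {"fingers":0.4,"x":0,"y":0,"z":0,"ax":0,"ay":0,"az":0},
  {"fingers":0.4,"x":0,"y":0,"z":0,"ax":0,"ay":0,"az":0},
])

```text
clock: 4.03
tcp_pos: [0.6673, -0.0648, 0.0355]
orientation: [-2.22, -2.222, -0.0]
contact_force: [-0.2, 0.2, -0.1]
grip_width: 0.06
gripper_force: 0.0
```

Emit:
arm_command([
  {"fingers":-0.3,"x":0,"y":0,"z":0,"ax":0,"ay":0,"az":0},
  {"fingers":-0.3,"x":0,"y":0,"z":0,"ax":0,"ay":0,"az":0},
  {"fingers":-0.3,"x":0,"y":0,"z":0,"ax":0,"ay":0,"az":0},
  {"fingers":-0.3,"x":0,"y":0,"z":0,"ax":0,"ay":0,"az":0},
  {"fingers":-0.3,"x":0,"y":0,"z":0,"ax":0,"ay":0,"az":0},
  {"fingers":-0.3,"x":0,"y":0,"z":0,"ax":0,"ay":0,"az":0},
], grip_force=30)

```text
clock: 4.53
tcp_pos: [0.6684, -0.0653, 0.0371]
orientation: [2.22, 2.22, 0.003]
contact_force: [-0.6, 1.9, 7.5]
grip_width: 0.0371
gripper_force: 30.5
```

```bash
python3 plan.py 0.4705 0.1825 0.18 0.3
```

```text
t 4.53 tcp [ 0.6684 -0.0653  0.0371] yaw(y) 0.02 zaxis [ 0.0031  0.     -1.    ] F [-0.6  1.9  7.5] w 0.0371 j [ 0.3   0.75 -0.43  1.68  0.41  0.8  -0.31]
turn [ 0.18 -0.   -0.28] then shift [ 0.2488 -0.1966 -0.1429] or unrotated [ 0.2479 -0.1974 -0.1435]
```

Emit:
arm_command([
  {"fingers":-0.3,"x":0,"y":0,"z":-0.015,"ax":0,"ay":0,"az":0},
  {"fingers":-0.3,"x":0,"y":0,"z":-0.03,"ax":0,"ay":0,"az":0},
  {"fingers":-0.3,"x":0,"y":0,"z":-0.03,"ax":0,"ay":0,"az":0},
  {"fingers":-0.3,"x":0,"y":0,"z":-0.025,"ax":0,"ay":0,"az":0},
  {"fingers":-0.3,"x":0.025,"y":-0.02,"z":0,"ax":0,"ay":0,"az":0},
  {"fingers":-0.3,"x":0.025,"y":-0.02,"z":0,"ax":0,"ay":0,"az":0},
  {"fingers":-0.3,"x":0.025,"y":-0.02,"z":0,"ax":0,"ay":0,"az":0},
  {"fingers":-0.3,"x":0.025,"y":-0.02,"z":0,"ax":0,"ay":0,"az":0},
  {"fingers":-0.3,"x":0.025,"y":-0.02,"z":0,"ax":0,"ay":0,"az":0},
  {"fingers":-0.3,"x":0.025,"y":-0.02,"z":0,"ax":0,"ay":0,"az":0},
])

```text
clock: 5.37
tcp_pos: [0.546, 0.0853, 0.1364]
orientation: [2.221, 2.221, 0.001]
contact_force: [0.3, 1.1, -1.1]
grip_width: 0.0372
gripper_force: 30.3
```

Emit:
arm_command([
  {"fingers":-0.3,"x":0.025,"y":-0.02,"z":0,"ax":0,"ay":0,"az":0},
  {"fingers":-0.3,"x":0.025,"y":-0.02,"z":0,"ax":0,"ay":0,"az":0},
  {"fingers":-0.3,"x":0.025,"y":-0.02,"z":0,"ax":0,"ay":0,"az":0},
  {"fingers":-0.3,"x":0.0228,"y":-0.0155,"z":0,"ax":0,"ay":0,"az":0},
  {"fingers":-0.3,"x":0,"y":0,"z":0,"ax":0,"ay":0,"az":0},
  {"fingers":-0.3,"x":0,"y":0,"z":0,"ax":0,"ay":0,"az":0},
  {"fingers":-0.3,"x":0,"y":0,"z":0,"ax":0,"ay":0,"az":0},
  {"fingers":-0.3,"x":0,"y":0,"z":0,"ax":0,"ay":0,"az":0},
])

```text
clock: 6.03
tcp_pos: [0.4724, 0.181, 0.1356]
orientation: [2.223, 2.219, 0.0]
contact_force: [0.3, -0.8, 0.0]
grip_width: 0.0373
gripper_force: 30.3
```

```bash
python3 plan.py 0.4725 0.183 0.0425 0
python3 - <<'E'
from bench import r
import cv2,numpy as np
f=r.grab_frame("scene"); np.savez("scene2.npz",**f)
cv2.imwrite("pics/scene2.png",cv2.resize(f["frame"][80:240,320:480],None,fx=3,fy=3)[:,:,::-1])
E
```

```text
t 6.03 tcp [0.4724 0.181  0.1356] yaw(y) -0.1 zaxis [ 7.e-04 -7.e-04 -1.e+00] F [ 0.3 -0.8  0. ] w 0.0373 j [-0.01  0.41 -0.58  2.03  0.31  0.79 -0.78]
turn [ 0.04  0.04 -0.1 ] then shift [0.002  0.0001 0.0931] or unrotated [0.0021 0.0001 0.0931]
```

View pics/scene2.png

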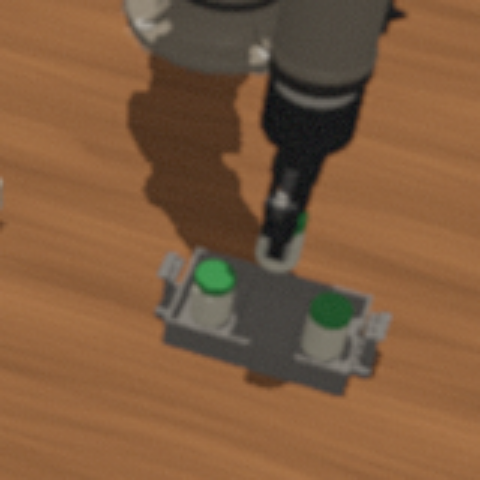

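The jar hangs upright at crop (278,250), over the empty cell between the fixed caps at (213,270) and (330,310). I'll lower it.

Emit:
arm_command([
  {"fingers":-0.3,"x":0.002,"y":0,"z":0.02,"ax":0,"ay":0,"az":0},
  {"fingers":-0.3,"x":0,"y":0,"z":0.02,"ax":0,"ay":0,"az":0},
  {"fingers":-0.3,"x":0,"y":0,"z":0.02,"ax":0,"ay":0,"az":0},
  {"fingers":-0.3,"x":0,"y":0,"z":0.015,"ax":0,"ay":0,"az":0},
  {"fingers":-0.3,"x":0,"y":0,"z":0.01,"ax":0,"ay":0,"az":0},
  {"fingers":-0.3,"x":0,"y":0,"z":0.006,"ax":0,"ay":0,"az":0},
  {"fingers":-0.3,"x":0,"y":0,"z":0,"ax":0,"ay":0,"az":0},
  {"fingers":-0.3,"x":0,"y":0,"z":0,"ax":0,"ay":0,"az":0},
  {"fingers":-0.3,"x":0,"y":0,"z":0,"ax":0,"ay":0,"az":0},
])

```text
clock: 6.83
tcp_pos: [0.4722, 0.1844, 0.0451]
orientation: [2.221, 2.221, 0.002]
contact_force: [-0.5, -0.2, -0.2]
grip_width: 0.0372
gripper_force: 30.3
```

Emit:
arm_command([
  {"fingers":-0.3,"x":0,"y":0,"z":0.002,"ax":0,"ay":0,"az":0},
  {"fingers":-0.3,"x":0,"y":0,"z":0.001,"ax":0,"ay":0,"az":0},
  {"fingers":-0.3,"x":0,"y":0,"z":0.001,"ax":0,"ay":0,"az":0},
  {"fingers":-0.3,"x":0,"y":0,"z":0,"ax":0,"ay":0,"az":0},
  {"fingers":-0.3,"x":0,"y":0,"z":0,"ax":0,"ay":0,"az":0},
])

```text
clock: 7.25
tcp_pos: [0.4719, 0.1843, 0.041]
orientation: [2.221, 2.221, 0.001]
contact_force: [-1.7, -1.2, 5.9]
grip_width: 0.0373
gripper_force: 31.0
```

Emit:
arm_command([
  {"fingers":0.2,"x":0,"y":0,"z":0,"ax":0,"ay":0,"az":0},
  {"fingers":0.2,"x":0,"y":0,"z":0,"ax":0,"ay":0,"az":0},
  {"fingers":0.2,"x":0,"y":0,"z":0,"ax":0,"ay":0,"az":0},
  {"fingers":0.2,"x":0,"y":0,"z":0,"ax":0,"ay":0,"az":0},
  {"fingers":0.2,"x":0,"y":0,"z":-0.01,"ax":0,"ay":0,"az":0},
  {"fingers":0.2,"x":0,"y":0,"z":-0.02,"ax":0,"ay":0,"az":0},
  {"fingers":0.2,"x":0,"y":0,"z":-0.03,"ax":0,"ay":0,"az":0},
  {"fingers":0.2,"x":0,"y":0,"z":-0.03,"ax":0,"ay":0,"az":0},
  {"fingers":0.2,"x":0,"y":0,"z":-0.03,"ax":0,"ay":0,"az":0},
  {"fingers":0.2,"x":0,"y":0,"z":0,"ax":0,"ay":0,"az":0},
])

```text
clock: 8.08
tcp_pos: [0.4743, 0.1862, 0.1662]
orientation: [2.218, 2.219, 0.013]
contact_force: [1.1, 1.3, -0.1]
grip_width: 0.0514
gripper_force: 0.0
```

Emit:
arm_command([
  {"fingers":0.2,"x":-0.035,"y":0,"z":0,"ax":0,"ay":0,"az":0},
  {"fingers":0.2,"x":-0.035,"y":0,"z":0,"ax":0,"ay":0,"az":0},
  {"fingers":0.2,"x":-0.035,"y":0,"z":0,"ax":0,"ay":0,"az":0},
  {"fingers":0.2,"x":-0.035,"y":0,"z":0,"ax":0,"ay":0,"az":0},
  {"fingers":0.2,"x":-0.035,"y":0,"z":0,"ax":0,"ay":0,"az":0},
  {"fingers":0.2,"x":-0.035,"y":0,"z":0,"ax":0,"ay":0,"az":0},
  {"fingers":0.2,"x":-0.035,"y":0,"z":0,"ax":0,"ay":0,"az":0},
  {"fingers":0.2,"x":-0.035,"y":0,"z":0,"ax":0,"ay":0,"az":0},
  {"fingers":0.2,"x":0,"y":0,"z":0,"ax":0,"ay":0,"az":0},
  {"fingers":0.2,"x":0,"y":0,"z":0,"ax":0,"ay":0,"az":0},
])

```text
clock: 8.92
tcp_pos: [0.4712, -0.0979, 0.1604]
orientation: [2.226, 2.216, -0.001]
contact_force: [-0.9, 1.5, -0.2]
grip_width: 0.0514
gripper_force: 0.0
```

```bash
python3 plan.py 0.4715 -0.193 0.077 -5.6
python3 - <<'E'
from bench import r
from h import *
fs={}
for n in("scene","top"):
    f=r.grab_frame(n); np.savez(f"{n}3.npz",**f); P=cloud(f)
    for c,A,m in blobs(green(f)):
        q=np.median(P[m],0)
        if .4<q[0]<.55 and .05<q[1]<.3: print(n,c,A,q.round(4),"P90 z",np.percentile(P[m][:,2],90).round(4))
    fs[n]=f
a=cv2.resize(fs["scene"]["frame"][140:230,340:480],(560,360)); b=cv2.resize(fs["top"]["frame"][230:300,190:330],(560,280))[:240]
cv2.imwrite("pics/p3.png",np.vstack([a,b])[:,:,::-1])
E
```

```text
t 8.92 tcp [ 0.4712 -0.0979  0.1604] yaw(y) -0.26 zaxis [-2.e-04 -4.e-04 -1.e+00] F [-0.9  1.5 -0.2] w 0.0514 j [ 0.51  0.32 -0.51  2.07  0.22  0.8  -0.14]
turn [-0.01  0.02  5.34] then shift [-0.0946  0.0096  0.0834] or unrotated [-0.095   0.0007  0.0834]
scene [391.4 171.8] 117 [0.4778 0.1285 0.057 ] P90 z 0.0593
scene [410.9 177. ] 117 [0.4765 0.1828 0.0569] P90 z 0.0592
scene [430.1 182.8] 121 [0.4785 0.2359 0.057 ] P90 z 0.0589
top [221.6 264.1] 153 [0.4709 0.2365 0.058 ] P90 z 0.0606
top [242.3 265.9] 125 [0.4703 0.1847 0.0583] P90 z 0.0606
top [262.5 266.1] 74 [0.4738 0.1348 0.0587] P90 z 0.0601
```

View pics/p3.png

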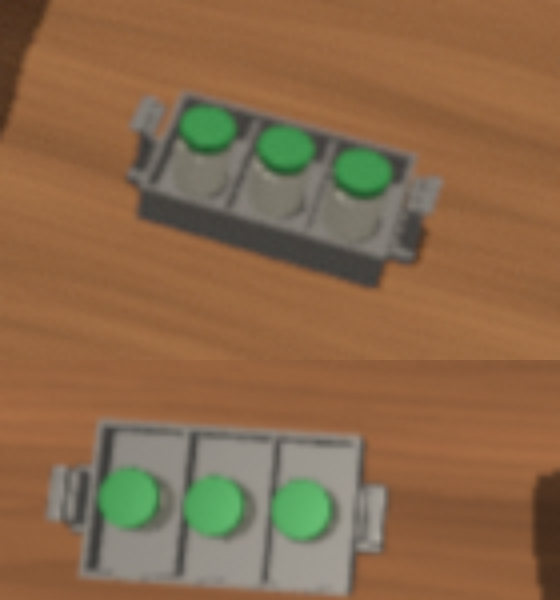

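The picture shows the jar standing upright in the middle cell between the two fixed jars: caps at crop (285,148) in the scene view and (215,505) in the top view, height 58 mm in both. Both cameras agree on the cover-to-tray displacement, (+0.9, +375.5) mm with about 5.8° of turn. Next is grasping the bar.

Emit:
arm_command([
  {"fingers":0.2,"x":0,"y":0,"z":0,"ax":0,"ay":0,"az":5.3},
  {"fingers":0.2,"x":-0.032,"y":0.003,"z":0,"ax":0,"ay":0,"az":0},
  {"fingers":0.2,"x":-0.032,"y":0.003,"z":0,"ax":0,"ay":0,"az":0},
  {"fingers":0.2,"x":-0.0306,"y":0.0036,"z":0,"ax":0,"ay":0,"az":0},
  {"fingers":0.2,"x":0,"y":0,"z":0.02,"ax":0,"ay":0,"az":0},
  {"fingers":0.2,"x":0,"y":0,"z":0.02,"ax":0,"ay":0,"az":0},
  {"fingers":0.2,"x":0,"y":0,"z":0.005,"ax":0,"ay":0,"az":0},
  {"fingers":0.2,"x":0,"y":0,"z":0,"ax":0,"ay":0,"az":0},
  {"fingers":0.2,"x":0,"y":0,"z":0,"ax":0,"ay":0,"az":0},
  {"fingers":0.2,"x":0,"y":0,"z":0,"ax":0,"ay":0,"az":0},
])

```text
clock: 9.85
tcp_pos: [0.4734, -0.1899, 0.1163]
orientation: [2.318, 2.118, 0.002]
contact_force: [0.2, -0.6, -0.4]
grip_width: 0.0513
gripper_force: 0.0
```

```bash
python3 plan.py 0.4715 -0.193 0.081 -5.6
```

```text
t 9.85 tcp [ 0.4734 -0.1899  0.1163] yaw(y) -5.17 zaxis [ 1.5e-03 -2.0e-04 -1.0e+00] F [ 0.2 -0.6 -0.4] w 0.0513 j [ 0.61  0.42 -0.43  2.04  0.26  0.73 -0.07]
turn [0.09 0.   0.43] then shift [-0.0032 -0.0016  0.0353] or unrotated [-0.0032 -0.0017  0.0353]
```

Emit:
arm_command([
  {"fingers":0.2,"x":-0.0032,"y":-0.0016,"z":0.015,"ax":0,"ay":0,"az":0.4},
  {"fingers":0.2,"x":0,"y":0,"z":0.015,"ax":0,"ay":0,"az":0},
  {"fingers":0.2,"x":0,"y":0,"z":0.005,"ax":0,"ay":0,"az":0},
  {"fingers":0.2,"x":0,"y":0,"z":0,"ax":0,"ay":0,"az":0},
  {"fingers":0.2,"x":0,"y":0,"z":0,"ax":0,"ay":0,"az":0},
  {"fingers":0.2,"x":0,"y":0,"z":0,"ax":0,"ay":0,"az":0},
  {"fingers":0.2,"x":0,"y":0,"z":0,"ax":0,"ay":0,"az":0},
])

```text
clock: 10.43
tcp_pos: [0.4713, -0.194, 0.0812]
orientation: [2.328, 2.108, 0.001]
contact_force: [-0.1, 0.5, -1.0]
grip_width: 0.051
gripper_force: 0.0
```

Emit:
arm_command([
  {"fingers":-1,"x":0,"y":0,"z":0,"ax":0,"ay":0,"az":0},
  {"fingers":-1,"x":0,"y":0,"z":0,"ax":0,"ay":0,"az":0},
  {"fingers":-1,"x":0,"y":0,"z":0,"ax":0,"ay":0,"az":0},
  {"fingers":-1,"x":0,"y":0,"z":0,"ax":0,"ay":0,"az":0},
  {"fingers":-1,"x":0,"y":0,"z":0,"ax":0,"ay":0,"az":0},
  {"fingers":-1,"x":0,"y":0,"z":0,"ax":0,"ay":0,"az":0},
  {"fingers":-1,"x":0,"y":0,"z":0,"ax":0,"ay":0,"az":0},
  {"fingers":-1,"x":0,"y":0,"z":0,"ax":0,"ay":0,"az":0},
], grip_force=90)

```text
clock: 11.1
tcp_pos: [0.4705, -0.194, 0.0807]
orientation: [2.329, 2.108, -0.0]
contact_force: [-2.5, -0.5, 6.1]
grip_width: 0.0143
gripper_force: 88.0
```

```bash
python3 plan.py 0.4725 0.182 0.19 0.2
python3 - <<'E'
from bench import r
from h import *
for n in("scene","top"):
    f=r.grab_frame(n); P=cloud(f); Z=P[...,2]
    m=(P[...,0]>.39)&(P[...,0]<.56)&(P[...,1]>-.32)&(P[...,1]<-.07)&(Z>.052)&(Z<.064)
    print(n,cv2.minAreaRect((P[m][:,:2]*1000).astype(np.float32)),np.median(Z[m]))
E
```

```text
t 11.1 tcp [ 0.4705 -0.194   0.0807] yaw(y) -5.69 zaxis [-1.e-04 -3.e-04 -1.e+00] F [-2.5 -0.5  6.1] w 0.0143 j [ 0.59  0.48 -0.4   2.06  0.3   0.66 -0.1 ]
turn [-0.01  0.02 -5.89] then shift [ 0.376   0.0033 -0.1093] or unrotated [ 0.3743 -0.0353 -0.1094]
scene ((472.6414794921875, -195.17405700683594), (172.4216766357422, 103.42875671386719), 85.22248840332031) 0.057262126326142915
top ((470.7034606933594, -168.176513671875), (121.99436950683594, 100.10567474365234), 84.4041519165039) 0.058002843403261006
```

Emit:
arm_command([
  {"fingers":-1,"x":0,"y":0,"z":-0.01,"ax":0,"ay":0,"az":0},
  {"fingers":-1,"x":0,"y":0,"z":-0.02,"ax":0,"ay":0,"az":0},
  {"fingers":-1,"x":0,"y":0,"z":-0.025,"ax":0,"ay":0,"az":0},
  {"fingers":-1,"x":0,"y":0,"z":-0.025,"ax":0,"ay":0,"az":0},
  {"fingers":-1,"x":0,"y":0,"z":-0.02,"ax":0,"ay":0,"az":0},
  {"fingers":-1,"x":0,"y":0,"z":-0.01,"ax":0,"ay":0,"az":0},
  {"fingers":-1,"x":0,"y":0,"z":0,"ax":0,"ay":0,"az":-3.0},
  {"fingers":-1,"x":0,"y":0,"z":0,"ax":0,"ay":0,"az":-2.9},
  {"fingers":-1,"x":0,"y":0,"z":0,"ax":0,"ay":0,"az":0},
])

```text
clock: 11.95
tcp_pos: [0.47, -0.1938, 0.1901]
orientation: [-2.215, -2.227, 0.001]
contact_force: [0.1, -0.4, -2.6]
grip_width: 0.0143
gripper_force: 88.2
```

Emit:
arm_command([
  {"fingers":-1,"x":0.02,"y":0,"z":0,"ax":0,"ay":0,"az":0},
  {"fingers":-1,"x":0.03,"y":0,"z":0,"ax":0,"ay":0,"az":0},
  {"fingers":-1,"x":0.03,"y":0,"z":0,"ax":0,"ay":0,"az":0},
  {"fingers":-1,"x":0.03,"y":0,"z":0,"ax":0,"ay":0,"az":0},
  {"fingers":-1,"x":0.03,"y":0,"z":0,"ax":0,"ay":0,"az":0},
  {"fingers":-1,"x":0.03,"y":0,"z":0,"ax":0,"ay":0,"az":0},
  {"fingers":-1,"x":0.03,"y":0,"z":0,"ax":0,"ay":0,"az":0},
  {"fingers":-1,"x":0.03,"y":0,"z":0,"ax":0,"ay":0,"az":0},
  {"fingers":-1,"x":0.03,"y":0,"z":0,"ax":0,"ay":0,"az":0},
  {"fingers":-1,"x":0.03,"y":0,"z":0,"ax":0,"ay":0,"az":0},
])

```text
clock: 12.78
tcp_pos: [0.4687, 0.0973, 0.1899]
orientation: [-2.219, -2.223, 0.001]
contact_force: [-0.1, 0.3, -3.0]
grip_width: 0.0145
gripper_force: 88.2
```

Emit:
arm_command([
  {"fingers":-1,"x":0.03,"y":0,"z":0,"ax":0,"ay":0,"az":0},
  {"fingers":-1,"x":0.025,"y":0,"z":0,"ax":0,"ay":0,"az":0},
  {"fingers":-1,"x":0.02,"y":0,"z":0,"ax":0,"ay":0,"az":0},
  {"fingers":-1,"x":0.01,"y":0,"z":0,"ax":0,"ay":0,"az":0},
  {"fingers":-1,"x":0,"y":0,"z":0,"ax":0,"ay":0,"az":0},
  {"fingers":-1,"x":0,"y":0,"z":0,"ax":0,"ay":0,"az":0},
  {"fingers":-1,"x":0,"y":0,"z":0,"ax":0,"ay":0,"az":0},
  {"fingers":-1,"x":0,"y":0,"z":0,"ax":0,"ay":0,"az":0},
])

```text
clock: 13.45
tcp_pos: [0.4693, 0.1792, 0.19]
orientation: [2.22, 2.222, -0.002]
contact_force: [0.3, -0.1, -2.9]
grip_width: 0.0143
gripper_force: 88.1
```

```bash
python3 plan.py 0.4714 0.1815 0.15 0.2
```

```text
t 13.45 tcp [0.4693 0.1792 0.19  ] yaw(y) 0.06 zaxis [-5.0e-04 -1.2e-03 -1.0e+00] F [ 0.3 -0.1 -2.9] w 0.0143 j [ 0.06  0.34 -0.65  1.99  0.26  0.9  -0.73]
turn [-0.03  0.07 -0.14] then shift [0.0023 0.0022 0.04  ] or unrotated [0.0024 0.0022 0.04  ]
```

Next I'll move to just above insertion (peg tips about 8 mm above the jar tops), then check alignment from both views.

Emit:
arm_command([
  {"fingers":-1,"x":0.0023,"y":0.0022,"z":0.01,"ax":0,"ay":0,"az":0},
  {"fingers":-1,"x":0,"y":0,"z":0.015,"ax":0,"ay":0,"az":0},
  {"fingers":-1,"x":0,"y":0,"z":0.015,"ax":0,"ay":0,"az":0},
  {"fingers":-1,"x":0,"y":0,"z":0.005,"ax":0,"ay":0,"az":0},
  {"fingers":-1,"x":0,"y":0,"z":0,"ax":0,"ay":0,"az":0},
  {"fingers":-1,"x":0,"y":0,"z":0,"ax":0,"ay":0,"az":0},
  {"fingers":-1,"x":0,"y":0,"z":0,"ax":0,"ay":0,"az":0},
  {"fingers":-1,"x":0,"y":0,"z":0,"ax":0,"ay":0,"az":0},
])

```text
clock: 14.12
tcp_pos: [0.4718, 0.1837, 0.146]
orientation: [2.217, 2.225, 0.002]
contact_force: [-0.5, -0.3, -1.9]
grip_width: 0.0144
gripper_force: 88.0
```

```bash
python3 plan.py 0.4714 0.1815 0.145 0.2
python3 - <<'E'
from bench import r
from h import *
fs=[]
for n in("scene","top"):
    f=r.grab_frame(n); np.savez(f"{n}4.npz",**f); P=cloud(f); Z=P[...,2]
    h=cv2.cvtColor(f["frame"],cv2.COLOR_RGB2HSV)
    m=(P[...,0]>.40)&(P[...,0]<.55)&(P[...,1]>.07)&(P[...,1]<.3)&(Z>.112)&(Z<.13)&(h[...,2]>110)
    print(n,cv2.minAreaRect((P[m][:,:2]*1000).astype(np.float32)),np.median(Z[m]))
    fs.append(cv2.resize(f["frame"][110:230,330:490] if n=="scene" else f["frame"][215:315,170:330],(640,300)))
cv2.imwrite("pics/p4.png",np.vstack(fs)[:,:,::-1])
E
```

```text
t 14.12 tcp [0.4718 0.1837 0.146 ] yaw(y) 0.21 zaxis [ 1.4e-03  5.0e-04 -1.0e+00] F [-0.5 -0.3 -1.9] w 0.0144 j [ 0.02  0.4  -0.62  2.02  0.32  0.81 -0.79]
turn [ 0.08 -0.03  0.01] then shift [-0.0022 -0.0005  0.001 ] or unrotated [-0.0022 -0.0005  0.001 ]
scene ((473.50244140625, 182.39370727539062), (105.68946075439453, 170.1641845703125), 0.7364860773086548) 0.12227840220346958
top ((470.2281494140625, 140.1089324951172), (98.82373046875, 80.35195922851562), 0.2889675796031952) 0.12311960769644559
```

View pics/p4.png

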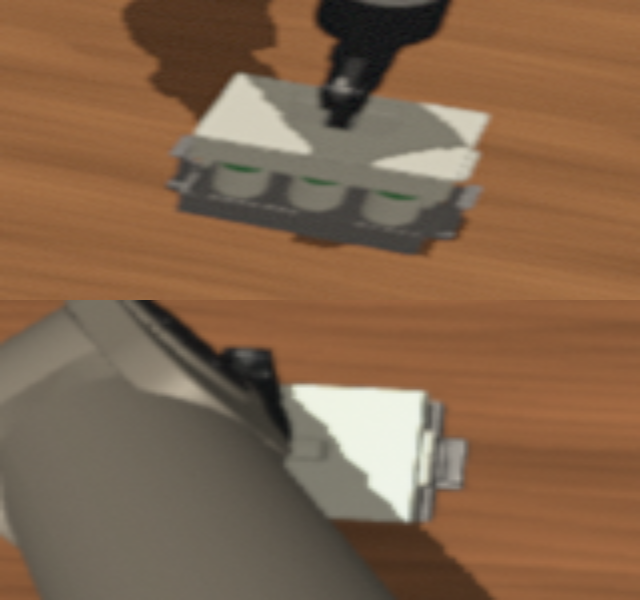

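The picture shows the cover level over the tray with the jar caps visible beneath it, in the scene view at crop y≈175–195. Both views put it about 1.7 mm too far in +y, so I'll correct that and go down slowly.

Emit:
arm_command([
  {"fingers":-1,"x":-0.0018,"y":0,"z":0.006,"ax":0,"ay":0,"az":0},
  {"fingers":-1,"x":0,"y":0,"z":0.008,"ax":0,"ay":0,"az":0},
  {"fingers":-1,"x":0,"y":0,"z":0.006,"ax":0,"ay":0,"az":0},
  {"fingers":-1,"x":0,"y":0,"z":0.005,"ax":0,"ay":0,"az":0},
  {"fingers":-1,"x":0,"y":0,"z":0.003,"ax":0,"ay":0,"az":0},
  {"fingers":-1,"x":0,"y":0,"z":0,"ax":0,"ay":0,"az":0},
  {"fingers":-1,"x":0,"y":0,"z":0,"ax":0,"ay":0,"az":0},
  {"fingers":-1,"x":0,"y":0,"z":0,"ax":0,"ay":0,"az":0},
  {"fingers":-1,"x":0,"y":0,"z":0,"ax":0,"ay":0,"az":0},
])

```text
clock: 14.97
tcp_pos: [0.4715, 0.1818, 0.1176]
orientation: [2.217, 2.226, 0.001]
contact_force: [0.2, -0.6, -2.7]
grip_width: 0.0145
gripper_force: 88.1
```

```bash
python3 plan.py 0.472 0.182 0.106 0.2
```

```text
t 14.97 tcp [0.4715 0.1818 0.1176] yaw(y) 0.22 zaxis [ 5.e-04  3.e-04 -1.e+00] F [ 0.2 -0.6 -2.7] w 0.0145 j [-0.    0.45 -0.6   2.04  0.36  0.76 -0.82]
turn [ 0.03 -0.01  0.02] then shift [0.0002 0.0005 0.0116] or unrotated [0.0002 0.0005 0.0116]
```

Peg tips are about 3 mm above the rim. I'll step down while watching the force.

Emit:
arm_command([
  {"fingers":-1,"x":0.0002,"y":0.0003,"z":0.002,"ax":0,"ay":0,"az":0},
  {"fingers":-1,"x":0,"y":0,"z":0.002,"ax":0,"ay":0,"az":0},
  {"fingers":-1,"x":0,"y":0,"z":0.002,"ax":0,"ay":0,"az":0},
  {"fingers":-1,"x":0,"y":0,"z":0,"ax":0,"ay":0,"az":0},
  {"fingers":-1,"x":0,"y":0,"z":0,"ax":0,"ay":0,"az":0},
])

```text
clock: 15.38
tcp_pos: [0.4715, 0.1818, 0.1111]
orientation: [-2.217, -2.226, 0.001]
contact_force: [-0.2, -0.4, -2.5]
grip_width: 0.0144
gripper_force: 88.1
```

Emit:
arm_command([
  {"fingers":-1,"x":0,"y":0,"z":0.002,"ax":0,"ay":0,"az":0},
  {"fingers":-1,"x":0,"y":0,"z":0.002,"ax":0,"ay":0,"az":0},
  {"fingers":-1,"x":0,"y":0,"z":0,"ax":0,"ay":0,"az":0},
  {"fingers":-1,"x":0,"y":0,"z":0,"ax":0,"ay":0,"az":0},
])

```text
clock: 15.72
tcp_pos: [0.4715, 0.1818, 0.1071]
orientation: [-2.217, -2.226, 0.0]
contact_force: [-0.0, -0.4, -2.6]
grip_width: 0.0147
gripper_force: 88.2
```

The pegs are in with no side force. Now I'll press in small steps.

Emit:
arm_command([
  {"fingers":-1,"x":0,"y":0,"z":0.002,"ax":0,"ay":0,"az":0},
  {"fingers":-1,"x":0,"y":0,"z":0.002,"ax":0,"ay":0,"az":0},
  {"fingers":-1,"x":0,"y":0,"z":0,"ax":0,"ay":0,"az":0},
  {"fingers":-1,"x":0,"y":0,"z":0,"ax":0,"ay":0,"az":0},
])

```text
clock: 16.05
tcp_pos: [0.4726, 0.1823, 0.1041]
orientation: [2.217, 2.225, 0.003]
contact_force: [-0.1, -0.9, 5.1]
grip_width: 0.0145
gripper_force: 89.3
```

Emit:
arm_command([
  {"fingers":-1,"x":0,"y":0,"z":0.002,"ax":0,"ay":0,"az":0},
  {"fingers":-1,"x":0,"y":0,"z":0.002,"ax":0,"ay":0,"az":0},
  {"fingers":-1,"x":0,"y":0,"z":0,"ax":0,"ay":0,"az":0},
  {"fingers":-1,"x":0,"y":0,"z":0,"ax":0,"ay":0,"az":0},
])

```text
clock: 16.38
tcp_pos: [0.4728, 0.182, 0.0997]
orientation: [2.217, 2.225, 0.003]
contact_force: [2.9, -0.2, 0.9]
grip_width: 0.0143
gripper_force: 88.7
```

Emit:
arm_command([
  {"fingers":-1,"x":0,"y":0,"z":0.002,"ax":0,"ay":0,"az":0},
  {"fingers":-1,"x":0,"y":0,"z":0.002,"ax":0,"ay":0,"az":0},
  {"fingers":-1,"x":0,"y":0,"z":0,"ax":0,"ay":0,"az":0},
  {"fingers":-1,"x":0,"y":0,"z":0,"ax":0,"ay":0,"az":0},
])

```text
clock: 16.72
tcp_pos: [0.4713, 0.1817, 0.0944]
orientation: [-2.216, -2.226, 0.001]
contact_force: [5.0, 1.4, -11.6]
grip_width: 0.0144
gripper_force: 87.8
```

Emit:
arm_command([
  {"fingers":-1,"x":0,"y":0,"z":0.002,"ax":0,"ay":0,"az":0},
  {"fingers":-1,"x":0,"y":0,"z":0.0015,"ax":0,"ay":0,"az":0},
  {"fingers":-1,"x":0,"y":0,"z":0,"ax":0,"ay":0,"az":0},
  {"fingers":-1,"x":0,"y":0,"z":0,"ax":0,"ay":0,"az":0},
])

```text
clock: 17.05
tcp_pos: [0.4714, 0.1818, 0.0918]
orientation: [2.217, 2.226, -0.001]
contact_force: [1.6, -0.2, -2.9]
grip_width: 0.0147
gripper_force: 89.1
```

Emit:
arm_command([
  {"fingers":-1,"x":0,"y":0,"z":0.001,"ax":0,"ay":0,"az":0},
  {"fingers":-1,"x":0,"y":0,"z":0.001,"ax":0,"ay":0,"az":0},
  {"fingers":-1,"x":0,"y":0,"z":0,"ax":0,"ay":0,"az":0},
  {"fingers":-1,"x":0,"y":0,"z":0,"ax":0,"ay":0,"az":0},
  {"fingers":-1,"x":0,"y":0,"z":0,"ax":0,"ay":0,"az":0},
])

```text
clock: 17.47
tcp_pos: [0.4715, 0.1818, 0.091]
orientation: [2.217, 2.225, -0.001]
contact_force: [-2.5, -2.6, 12.4]
grip_width: 0.0142
gripper_force: 91.3
```

Emit:
arm_command([
  {"fingers":-1,"x":0,"y":0,"z":0,"ax":0,"ay":0,"az":0},
  {"fingers":-1,"x":0,"y":0,"z":0,"ax":0,"ay":0,"az":0},
  {"fingers":-1,"x":0,"y":0,"z":0,"ax":0,"ay":0,"az":0},
  {"fingers":-1,"x":0,"y":0,"z":0,"ax":0,"ay":0,"az":0},
  {"fingers":-1,"x":0,"y":0,"z":0,"ax":0,"ay":0,"az":0},
  {"fingers":-1,"x":0,"y":0,"z":0,"ax":0,"ay":0,"az":0},
])

```text
clock: 17.97
tcp_pos: [0.4716, 0.1818, 0.091]
orientation: [2.217, 2.225, -0.001]
contact_force: [-2.8, -2.7, 11.8]
grip_width: 0.0143
gripper_force: 91.3
```

```bash
python3 plan.py
python3 - <<'E'
from bench import r
from h import *
fs=[]
for n in("scene","top"):
    f=r.grab_frame(n); P=cloud(f); Z=P[...,2]; h=cv2.cvtColor(f["frame"],cv2.COLOR_RGB2HSV)
    m=(P[...,0]>.40)&(P[...,0]<.55)&(P[...,1]>.07)&(P[...,1]<.3)&(Z>.06)&(Z<.076)&(h[...,2]>110)
    p=P[m]; A=np.c_[p[:,:2]-p[:,:2].mean(0),np.ones(len(p))]
    print(n,cv2.minAreaRect((p[:,:2]*1000).astype(np.float32)),np.median(Z[m]),"tilt",np.linalg.lstsq(A,p[:,2],rcond=None)[0].round(4))
    fs.append(cv2.resize(f["frame"][110:230,330:490] if n=="scene" else f["frame"][215:315,170:330],(640,300)))
cv2.imwrite("pics/p5.png",np.vstack(fs)[:,:,::-1]); print(r.get_obs()["contact_force"])
E
```

```text
t 17.97 tcp [0.4716 0.1818 0.091 ] yaw(y) 0.21 zaxis [ 4.e-04 -1.e-03 -1.e+00] F [-2.8 -2.7 11.8] w 0.0143 j [-0.03  0.49 -0.57  2.06  0.4   0.71 -0.85]
scene ((473.6135559082031, 180.39242553710938), (104.74785614013672, 170.20556640625), 0.49098047614097595) 0.06728731414371081 tilt [-0.0103 -0.0005  0.0672]
top ((470.0869445800781, 138.20516967773438), (98.0455093383789, 80.31673431396484), 0.7087098360061646) 0.06824389847426582 tilt [-0.0045  0.0022  0.0682]
[-2.18584556 -1.91692136 12.50787379]
```

View pics/p5.png

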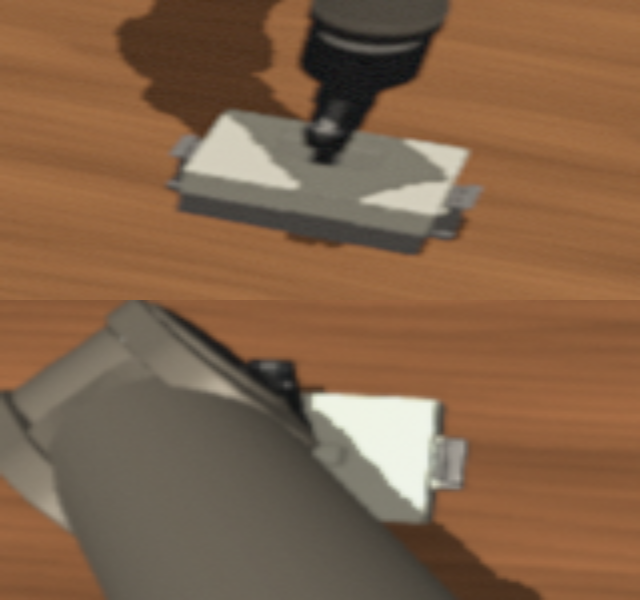

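The cover is home: the walls sit on the tray rim all round, and the plate top is at 67–68 mm where 68 is expected. It is level, centred to about 1 mm, and pressed at a steady 12 N.

```bash
python3 -c "
from bench import r
print(r.hand_in())"
```

```text
the job is handed in; nothing more can be done
None
```

The job is handed in: the jar stands upright in the middle compartment, the cover is snapped home all round, and the arm is still pressing it at about 12 N. The hand-in call returned no verdict.

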